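# Shim the short foot of the weighing stand

## Task

The balance's stone weighing stand rocks because the foot at its far right corner, as the robot sees it, is short and hangs clear of the counter. Slide brass shims under that foot one by one, each pushed well in until the foot is over it, two in all, choosing the second (thick or thin) so that they fill the gap; then press down firmly on that corner to check that it no longer rocks, and let go. Do not shift or lift the stand, and leave the other things on the counter where they are.

Things in the scene. Friction and masses are not known exactly. Their poses are not given: they have to be found in the camera images.
- stand: Weighing stand, about 6 kg, loose: grey cast base 200 x 240 mm with four lugs, stone slab and white balance with round pan on it (top 131 mm). Origin: at counter level under its middle; x away from the robot (yaw within 0.3 rad), y left, z up. Stands level on three screw feet at x +-80, y +-140 mm; the fourth, at x +80, y -140 (far right), is seized too short and hangs clear. Shoving it takes over 20 N.
- foot (a point): Short foot: round pad 34 mm across, 10 mm thick, bevelled lower edge, on a 12 mm stem. Point: centre of the pad's underside, x +80, y -140 mm from the stand's origin; its height is the gap to fill, 10.6 to 14.0 mm, different at each start. The stand's weight lies off this corner, so the gap stays open by itself. Shims go in freely from the right (along the stand's +y).
- lug (a point): Flat lug over the short foot, 44 mm wide along x, ending 22 mm outside the foot's centre, 14 mm thick. Point: centre of its top, above the foot, 58 mm above the counter when level: press here. 4 to 6 N tips the stand about the neighbouring two feet until the foot lands, so the lug sinks by nearly (0.94 of) the gap left; it tips back by itself. Test it with 8 to 15 N, held half a second.
- thick_a: Thick brass shim, flat plate 100 x 46 x 6 mm, 235 g, lying flat and loose. Origin: centre of its underside; x along its 100 mm length, y across.
- thick_b: The second thick brass shim, the same as thick_a: 100 x 46 x 6 mm, 235 g. Origin: centre of its underside; x along its length. Thick on thick fills 12 mm: right for gaps over about 12.2 mm.
- thin: Thin brass shim, narrower, flat plate 100 x 36 x 4 mm, 122 g. Origin: centre of its underside; x along its length. Thick and thin fill 10 mm: right for gaps up to about 12.3 mm. Pushed by its edge on top of another shim it slides and the lower one stays.
- weight: Bystander: steel knob weight, 34 mm diameter, 64 mm tall, standing beside the short foot's approach. Origin: centre of its underside.
- gauge: Bystander: aluminium sample ring, 68 mm outside diameter, 22 mm tall, on the other side of that approach. Origin: centre of its underside.
- bottle: Bystander: amber bottle, 44 mm diameter, 95 mm tall. Origin: centre of its underside.
- loupe: Bystander: folding loupe lying flat, 38 mm round lens (origin, underside) with a 50 mm black handle along its -x, 16 mm high.
- coin: Bystander: aluminium calibration disc, 36 mm diameter, 6 mm thick. Origin: centre of its underside.
- tweezers: Bystander: steel tweezers lying flat, about 125 mm long along x, 8 mm high. Origin: underside, near the middle.
- cup: Bystander: white porcelain dish, 60 mm diameter, 34 mm high. Origin: centre of its underside.
Mind the look-alikes: they are no part of the job. Leave any red look-alike of the thin alone. Leave any green look-alike of the thick_a alone.

How it is judged:
By the outcome, as a careful person would: the job done as asked, in the order asked, and still so for the second after the job is handed in, with the robot touching nothing.
It also fails if it takes over 72 s, if anything falls off the work surface, if the arm or the gripper's body presses on something with over 40 N, if the wrist force passes 120 N, or if a joint passes its speed limit or range.

## Robot

A 6-joint arm with a two-finger parallel gripper is mounted at the origin on the work surface. World frame = base frame: x ahead of the robot, y to its left, z up, the work surface at z = 0. Lengths are in m, angles in rad, forces in N, time in s.
With the tool pointing down it reaches from about 0.35 to 0.85 m from the base axis. Payload 8.1 kg.
Tool frame: the origin (TCP) lies between the finger pads; the fingertips stand 11 mm ahead of it and the grasp point (between the pads) lies 8 mm behind it (robot.tips_ahead is the distance from the TCP to the fingertips, in m); z points along the fingers, y is the line along which they close (so a half turn about z gives the same grasp; the last joint's range is limited). The gripper opens to 93 mm and grips with 3 to 60 N. Pads are 15 mm wide; open, the fingers measure 128 mm over their backs; the gripper's body (75 mm by 188 mm) begins 65 mm behind the grasp point.
Start: joints at [-1.231, 0.13, 1.488, -0, 1.523, -0.085], TCP at [0.247, -0.547, 0.23] pointing down, gripper open.
Joint ranges: [-2.96, 2.96], [-0.89, 2.26], [0.02, 2.5], [-1.34, 4.48], [0, 2.73], [-2.66, 2.66]. Speed limits (rad/s): [2.39, 2.39, 2.79, 3.14, 3.14, 3.14].

## Interface

Orientations are given as a rotation vector (axis times angle).
In Python, from plant import robot gives the robot as it stands. The module is installed in compiled form; this text tells all that it offers.
- The arm moves only by the tool move_arm, never from a script. Its argument "deltas" is one flat list of numbers, 7 for each row, row after row: the shift along the tool's x, y, z in m, then the turn, a rotation vector about the tool's x, y, z in rad, then the opening, from 0 (shut) to 1 (fully open). A call has 1 to 12 rows; each row is the pose to reach, as a shift and turn from the pose commanded when the call began, along the tool's axes at that moment; what a row does not reach only later rows make up. A row lasts 1/8 s, in which the tool goes at most 62.5 mm and 10.7 degrees, less where a joint would pass 70% of its speed; a pose out of reach is approached as far as the arm can. A call with a gripper value outside its range is refused whole. The fingers move at their own pace and stop on an object; "squeeze" is the grip in N (left out, the last holds). Time passes only in rows, so rows that repeat a pose let the fingers close. It gives the time, the measured TCP pose, the force, the opening and the grip force at its end, in the units of the state.
- robot.read_state(): the state, without advancing time (a new reading comes with each control period).
- robot.read_camera(name): name is "scene" or "top" or "wrist"; returns (picture, depth): 480x640x3 uint8, red, green, blue; 480x640 float32, m along the optical axis (not along the pixel's ray), 0 where there is no reading.
- robot.camera_model(name): a dict with "K" (3x3 intrinsics, pixels), "R" (3x3) and "t" (3): a world point X has camera coordinates R X + t; the wrist camera has in their place "tool_from_camera" (4x4, takes a point from camera to tool coordinates, whose origin is the TCP and whose axes are the flange's). Camera axes: x right, y down, z forward; pixel columns grow to the right and rows downward; lengths in m; the calibration is good to about 2 mm. A picture is of the moment at which its call begins: read the wrist's pose just before it. camera_model takes no time and is no camera call.
- robot.close_job(): hands the job in; it is judged then, once.
Trained networks look in the newest picture that a camera, given by its name, has taken for a name from the list of things; names that differ only in an ending like _2 or _b are one class to them, and where a whole thing is asked for, a point or a joint stands for the part that bears it (a point fixed in the world has none). Each returns a list of dicts, best first, with "confidence" (0 to 1); they miss things now and then, are a little off and sometimes report something else, mostly with a low value. They report only what shows in the picture. A call takes as long as a camera call. They do not tell look-alikes from the thing itself.
- robot.recognise(camera, label): "uv" ([column, row] in pixels, amid what is visible of it).
The state is a dict: "t": time; "q": joint angles; "dq": joint speeds; "joint_torque": joint torques, N m; "tool_pos": TCP position; "orientation": TCP orientation; "force": force on the tool from outside, world axes, zero at the start; "wrist_torque": the same for the moment, N m; "opening": finger opening in m; "gripper_force": force on a finger pad.
Only numpy, scipy, OpenCV 4.12 (cv2) and the standard library are available. Lean on these libraries where they do the work, as an engineer would, in place of code of your own. Each camera call takes 0.05 s, during which the arm holds its last target. There are 200 camera calls.

## Working session

There is one attempt and no reset: what is moved stays moved. The work goes in short steps, Python scripts to look and compute and a tool call to move; the robot and the scene stay as the last step left them, time stands still between calls to the robot, and variables do not carry over. Pictures are saved under pics/ and viewed, at most 10 in all, crops included, and the job is handed in when it is done.

Besides the shell and the picture viewer there is one more tool, called after ">>>" as name(argument=value, ...) on one line, values as JSON. move_arm: Moves the arm, as the interface text tells. Its arguments: {"type":"object","properties":{"deltas":{"type":"array","items":{"type":"number"}},"squeeze":{"type":"number"}},"required":["deltas"]}

```bash
mkdir -p pics
cat > h.py <<'E'
import numpy as np, cv2
from scipy.spatial.transform import Rotation as Ro
from plant import robot
def snap(c):
    s=robot.read_state(); im,d=robot.read_camera(c); return s,im,d
def pose(c,s):
    m=robot.camera_model(c); K=np.array(m["K"])
    if c=="wrist":
        T=np.array(m["tool_from_camera"]); W=np.eye(4)
        W[:3,:3]=Ro.from_rotvec(s["orientation"]).as_matrix(); W[:3,3]=s["tool_pos"]
        return K,W@T
    W=np.eye(4); R=np.array(m["R"]); W[:3,:3]=R.T; W[:3,3]=-R.T@np.array(m["t"]); return K,W
def cloud(c,s,d):
    K,W=pose(c,s); v,u=np.mgrid[:480,:640]
    P=np.stack([(u-K[0,2])/K[0,0]*d,(v-K[1,2])/K[1,1]*d,d],-1)@W[:3,:3].T+W[:3,3]
    P[d==0]=np.nan; return P
def onplane(c,s,uv,z):
    K,W=pose(c,s); uv=np.atleast_2d(uv).astype(float)
    r=np.c_[(uv[:,0]-K[0,2])/K[0,0],(uv[:,1]-K[1,2])/K[1,1],np.ones(len(uv))]@W[:3,:3].T
    o=W[:3,3]; return o+r*((z-o[2])/r[:,2])[:,None]
def save(n,im): cv2.imwrite("pics/"+n,im[:,:,::-1])
E
python3 - <<'E'
from h import *
np.set_printoptions(precision=3,suppress=True)
for c in("top","scene"):
    s,im,d=snap(c); save(c+".png",im); P=cloud(c,s,d); np.savez(c+".npz",im=im,P=P)
    for l in("thick_a","thin","foot","lug","stand","weight","gauge"):
        for r in robot.recognise(c,l)[:4]:
            u,v=map(int,r["uv"]); print(c,l,round(r["confidence"],2),u,v,P[v,u],im[v,u])
print(robot.tips_ahead,s)
E
```

```text
top thick_a 0.82 414 273 [ 0.494 -0.36   0.003] [146 120  56]
top thick_a 0.82 433 330 [ 0.356 -0.405  0.005] [ 47 131  68]
top thin 0.71 329 338 [ 0.33  -0.154  0.007] [178  50  41]
top thin 0.7 363 277 [ 0.48  -0.234  0.003] [146 121  58]
top lug 0.69 191 268 [0.47  0.16  0.132] [110 118 126]
top stand 0.69 191 267 [0.473 0.161 0.128] [117 126 134]
top stand 0.33 423 208 [ 0.648 -0.374  0.047] [92 87 81]
top weight 0.74 287 285 [ 0.45 -0.05  0.04] [108 115 121]
top weight 0.74 413 273 [ 0.494 -0.358  0.004] [141 118  52]
top gauge 0.72 276 195 [ 0.678 -0.013  0.006] [90 93 94]
scene thick_a 0.7 154 373 [ 0.534 -0.476  0.006] [159 132  65]
scene thick_a 0.66 197 312 [ 0.49  -0.356  0.007] [153 127  62]
scene thick_a 0.58 130 287 [ 0.353 -0.407  0.005] [ 40 122  54]
scene thin 0.89 243 272 [ 0.478 -0.238  0.003] [159 132  64]
scene thin 0.35 199 313 [ 0.495 -0.355  0.008] [156 129  64]
scene foot 0.4 356 216 [0.549 0.016 0.02 ] [46 49 56]
scene lug 0.83 371 149 [0.507 0.105 0.124] [203 211 197]
scene lug 0.62 154 375 [ 0.537 -0.478  0.006] [158 131  64]
scene stand 0.55 373 153 [0.516 0.101 0.12 ] [204 213 198]
scene weight 0.57 304 208 [ 0.465 -0.054  0.038] [116 124 125]
scene gauge 0.58 382 263 [ 0.66  -0.034  0.   ] [119 131 140]
0.011 {'t': 0.4, 'q': array([-1.231,  0.131,  1.488, -0.   ,  1.523, -0.085]), 'dq': array([ 0.   , -0.002, -0.003,  0.001, -0.001, -0.   ]), 'joint_torque': array([ -0.   , -55.898, -49.133,   0.077,   0.026,  -0.   ]), 'tool_pos': array([ 0.247, -0.547,  0.229]), 'orientation': array([-3.071, -0.662,  0.   ]), 'force': array([-1.266, -0.204, -0.361]), 'wrist_torque': array([-0.013, -0.035, -0.002]), 'gripper_force': 0.0, 'opening': 0.09302813121261694}
```

View pics/top.png

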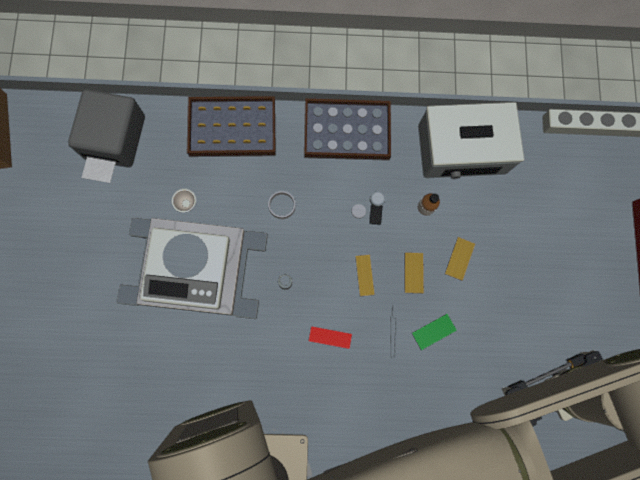

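View pics/scene.png

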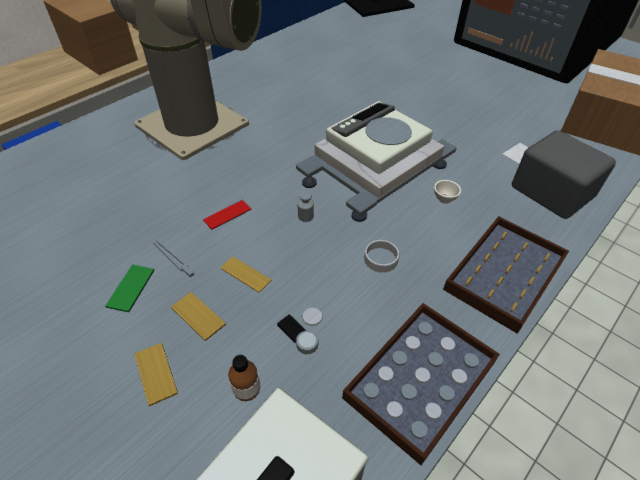

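The top view shows the stand at left, its short foot's lug at about (255,240), with the weight at (286,282) and the ring at (282,204) on either side of the approach. Candidates in the top picture:
- **Narrow plates:** brass thin (365,275) and red look-alike (330,337, leave alone).
- **Wide plates:** brass thick (414,272), brass thick (460,258) and green look-alike (434,331, leave alone).

I choose the brass ones.

Run:
```python
from h import *
np.set_printoptions(precision=4,suppress=True)
z=np.load("top.npz"); im=z["im"];P=z["P"]
s=robot.read_state()
hsv=cv2.cvtColor(im,cv2.COLOR_RGB2HSV)
m=cv2.inRange(hsv,(14,90,80),(30,255,255)); m[:230]=0
n,l,st,c=cv2.connectedComponentsWithStats(m)
for i in range(1,n):
    if st[i,4]<100: continue
    v,u=np.where(l==i)
    X=onplane("top",s,np.c_[u,v],.006)[:,:2]
    (cx,cy),(w,h),a=cv2.minAreaRect((X*1000).astype(np.float32))
    A=np.cov(X.T); e,V=np.linalg.eigh(A); ax=V[:,1]
    print("brass",st[i,4],X.mean(0),w,h,"axis deg",np.degrees(np.arctan2(ax[1],ax[0]))%180, np.nanmedian(P[l==i][:,2]))
# stand: lugs by height
Z=P[...,2]; k=(Z>.045)&(Z<.07)&(P[...,1]>-.05)&(P[...,0]<.7)
n,l,st,c=cv2.connectedComponentsWithStats(k.astype(np.uint8))
for i in range(1,n):
    if st[i,4]>60: print("lug",st[i],c[i],np.nanmean(P[l==i],0))
k=(Z>.1)&(Z<.15)&(P[...,1]>0)&(P[...,1]<.3)&(P[...,0]<.7)&(P[...,0]>.3)
X=(P[k][:,:2]*1000).astype(np.float32); print("bal",cv2.minAreaRect(X))
for uv,zz in(((286,282),.05),((282,204),.022)): print(onplane("top",s,uv,zz))
print(robot.camera_model("wrist"))
for c in("top","scene"): print(pose(c,s)[1][:3,3])
sc=np.load("scene.npz")["im"]; save("c1.png",cv2.resize(np.hstack([im[225:350,310:480]]),None,fx=4,fy=4))
```

```text
brass 716 [ 0.5337 -0.4739] 45.39462661743164 98.47688293457031 axis deg 159.83444943037046 0.005283648183986078
brass 724 [ 0.4944 -0.3587] 97.15229797363281 44.54482650756836 axis deg 179.77157444002364 0.005187052507735768
brass 571 [ 0.4843 -0.2377] 99.04515075683594 34.771881103515625 axis deg 7.057986942668833 0.00306711225119094
lug [ 82 174  30   9 131] [ 97.6794 177.6107] [0.6932 0.4166 0.0478]
lug [116 218  35  88 815] [133.9006 262.5448] [0.4892 0.3078 0.0566]
lug [ 230  231   38   88 1238] [247.1753 274.8207] [0.4692 0.0434 0.0568]
lug [280 275   8  12  68] [283.6029 279.8529] [ 0.459  -0.0421  0.0615]
bal ((472.97149658203125, 178.42166137695312), (176.9281005859375, 165.59432983398438), 85.39462280273438)
[[ 0.4554 -0.0476  0.05  ]]
[[ 0.6515 -0.0293  0.022 ]]
{'K': array([[336.0364,   0.    , 317.1251],
       [  0.    , 336.0364, 238.4146],
       [  0.    ,   0.    ,   1.    ]]), 'tool_from_camera': array([[-0.0001, -0.9621, -0.2726,  0.0753],
       [ 1.    ,  0.0002, -0.0009, -0.0006],
       [ 0.0009, -0.2726,  0.9621, -0.1558],
       [ 0.    ,  0.    ,  0.    ,  1.    ]])}
[ 0.309  -0.0786  1.3181]
[ 0.9635 -0.5498  0.7101]
```

View pics/c1.png

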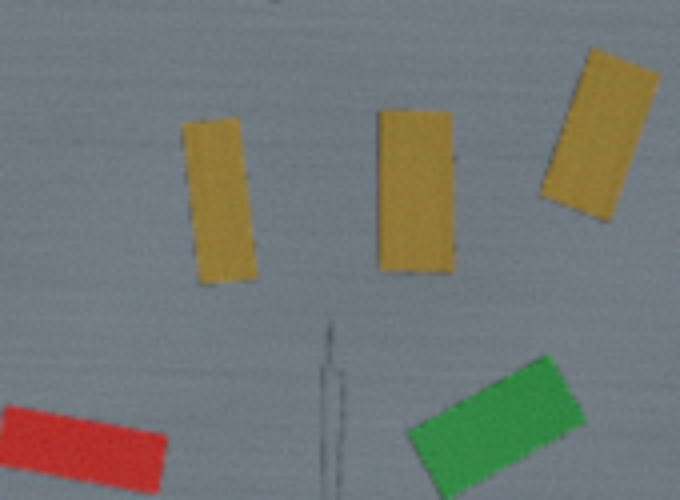

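The crop confirms it: narrow thin (220,200), thick (416,190) and thick (600,133) are plain brass, and red and green stay out. I start with the middle thick one.

```bash
cat >> h.py <<'E'
def delta(p,yaw,s=None):
    "tool-axis shift and z-turn to TCP p, tool down, tool x at world angle yaw (deg)"
    s=s or robot.read_state(); R=Ro.from_rotvec(s["orientation"])
    y=np.radians(yaw); T=Ro.from_matrix(np.array([[np.cos(y),np.sin(y),0],[np.sin(y),-np.cos(y),0],[0,0,-1]]))
    print("d",np.round(R.inv().apply(np.array(p)-s["tool_pos"]),4),"turn",np.round((R.inv()*T).as_rotvec(),4))
E
python3 -c "
from h import *
delta((.457,-.359,.12),0)"
```

```text
d [ 0.2684 -0.0846  0.1097] turn [-0.      0.      0.4248]
```

>>> move_arm(deltas=[0.268,-0.085,0.11,0,0,0.425,0.75,0.268,-0.085,0.11,0,0,0.425,0.75,0.268,-0.085,0.11,0,0,0.425,0.75,0.268,-0.085,0.11,0,0,0.425,0.75,0.268,-0.085,0.11,0,0,0.425,0.75,0.268,-0.085,0.11,0,0,0.425,0.75,0.268,-0.085,0.11,0,0,0.425,0.75,0.268,-0.085,0.11,0,0,0.425,0.75], squeeze=50)

```text
t: 1.8
tool_pos: [0.456, -0.3602, 0.1206]
orientation: [3.14, -0.003, 0.001]
force: [0.1, 0.1, 0.3]
opening: 0.0699
gripper_force: 0.0
```

```bash
cat >> h.py <<'E'
def brass(c,s,im,z):
    m=cv2.inRange(cv2.cvtColor(im,cv2.COLOR_RGB2HSV),(14,90,60),(30,255,255))
    n,l,st,_=cv2.connectedComponentsWithStats(m)
    for i in range(1,n):
        if st[i,4]<800: continue
        v,u=np.where(l==i); X=onplane(c,s,np.c_[u,v],z)[:,:2]
        (cx,cy),(w,h),a=cv2.minAreaRect((X*1000).astype(np.float32))
        if w<h: a+=90
        print("brass",st[i],"c",round(cx,1),round(cy,1),"size",round(w,1),round(h,1),"axis",round(a%180,1))
E
python3 - <<'E'
from h import *
s,im,d=snap("wrist"); save("w1.png",im); brass("wrist",s,im,.006)
print(s["tool_pos"],s["orientation"],s["opening"])
E
```

```text
brass [ 409   63  112  147 8113] c 533.3 -471.9 size 46.6 99.6 axis 159.9
brass [ 284  126   60  125 7066] c 494.0 -356.9 size 99.5 45.6 axis 0.0
brass [ 128  138   73  125 5363] c 484.6 -236.9 size 98.9 36.0 axis 7.3
brass [ 145  327   33   69 1089] c 334.9 -212.3 size 26.1 77.2 axis 166.1
brass [ 458  327   33   69 1044] c 334.4 -507.0 size 77.2 25.5 axis 13.7
brass [  223   410   417    33 11417] c 260.4 -474.3 size 419.9 39.2 axis 89.9
[ 0.45602503 -0.3601827   0.12055558] [ 3.14036830e+00 -2.65271221e-03  1.30884956e-03] 0.06993996180760648
```

>>> move_arm(deltas=[0,-0.003,0.06,0,0,0,0.75,0,-0.003,0.1,0,0,0,0.75,0,-0.003,0.108,0,0,0,0.75,0,-0.003,0.108,0,0,0,0.75,0,-0.003,0.108,0,0,0,0.3,0,-0.003,0.108,0,0,0,0.3,0,-0.003,0.108,0,0,0,0.3,0,-0.003,0.108,0,0,0,0.3], squeeze=50)

```text
t: 2.85
tool_pos: [0.4565, -0.3562, 0.012]
orientation: [3.141, -0.0, 0.0]
force: [-1.6, -1.5, 2.9]
opening: 0.0449
gripper_force: 50.0
```

>>> move_arm(deltas=[0,0,-0.06,0,0,0,0.3,0,0,-0.12,0,0,0,0.3,0.083,-0.236,-0.128,0,0,-1.45,0.3,0.083,-0.236,-0.128,0,0,-1.45,0.3,0.083,-0.236,-0.128,0,0,-1.45,0.3,0.083,-0.236,-0.128,0,0,-1.45,0.3,0.083,-0.236,-0.128,0,0,-1.45,0.3,0.083,-0.236,-0.128,0,0,-1.45,0.3,0.083,-0.236,-0.128,0,0,-1.45,0.3,0.083,-0.236,-0.128,0,0,-1.45,0.3,0.083,-0.236,-0.128,0,0,-1.45,0.3,0.083,-0.236,-0.128,0,0,-1.45,0.3])

```text
t: 4.35
tool_pos: [0.5393, -0.1197, 0.1393]
orientation: [-2.354, -2.079, 0.0]
force: [0.2, -0.1, -2.2]
opening: 0.0449
gripper_force: 50.0
```

Run:
```python
from h import *
np.set_printoptions(precision=4,suppress=True)
s,im,d=snap("wrist"); save("w2.png",im); brass("wrist",s,im,.112)
P=cloud("wrist",s,d); np.savez("w2.npz",im=im,P=P,tp=s["tool_pos"],o=s["orientation"])
print(s["tool_pos"],s["orientation"],s["opening"])
Z=P[...,2]
k=((Z>.05)&(Z<.066)).astype(np.uint8); n,l,st,c=cv2.connectedComponentsWithStats(k)
for i in range(1,n):
    if st[i,4]>150: print(st[i],c[i],np.nanmean(P[l==i],0),cv2.minAreaRect((P[l==i][:,:2]*1000).astype(np.float32)))
for lb in("lug","foot","weight","gauge"):
    for r in robot.recognise("wrist",lb)[:2]:
        u,v=map(int,r["uv"]); print(lb,round(r["confidence"],2),u,v,P[v,u])
```

```text
brass [  270   113   100   201 18412] c 543.4 -85.7 size 113.0 52.2 axis 82.0
brass [203 327  23  69 813] c 466.3 -167.9 size 50.9 12.6 axis 74.8
brass [409 327  23  69 818] c 596.4 -184.0 size 12.7 50.9 axis 91.0
brass [  156   410   435    33 11556] c 563.0 -230.3 size 26.5 296.3 axis 172.9
[ 0.5393 -0.1197  0.1393] [-2.3545 -2.0792  0.0004] 0.044868261234523955
[  10    0  149   80 6060] [58.9954 37.1371] [0.395  0.0395 0.0579] ((413.28924560546875, 37.5247802734375), (43.29716873168945, 88.03648376464844), 84.95628356933594)
[ 271    0   73   68 4607] [307.606   32.4478] [0.5502 0.0227 0.0583] ((550.359619140625, 23.71117401123047), (37.42399597167969, 44.089168548583984), 85.26753234863281)
[ 169  139   37   36 1021] [187.0362 156.4358] [ 0.4601 -0.0416  0.0631] ((459.3728332519531, -41.83928680419922), (23.439800262451172, 22.896533966064453), 49.17049789428711)
lug 0.9 91 37 [0.4132 0.0384 0.0548]
weight 0.58 202 155 [ 0.47   -0.0419  0.0621]
gauge 0.74 477 93 [ 0.6816 -0.021   0.0001]
```

View pics/w2.png

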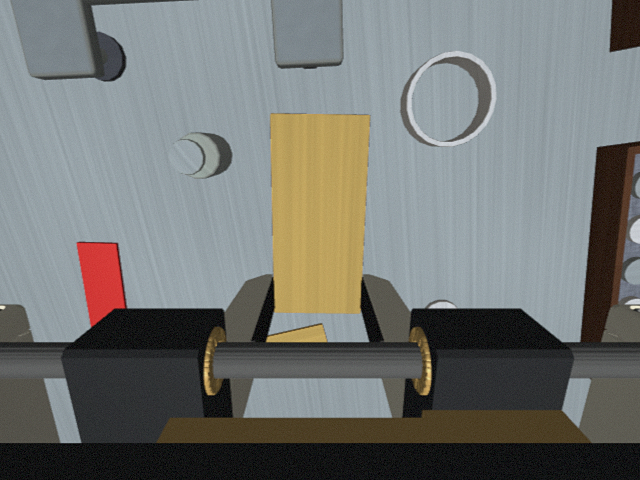

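The picture shows the lug at (307,32) end-on, the weight at (190,155), the ring at (450,98), and the gripped shim at (320,210) aimed between them. Lug width measures 44 mm and its top 58 mm, as it should. That gives the foot at about (0.5506, 0.0270) and a stand yaw of about -4.6°.

```bash
python3 -c "
from h import *
delta((.5406,-.0976,.0127),85.3)
delta((.5474,-.0129,.0127),85.3)"
```

```text
d [ 0.0222 -0.0016  0.1269] turn [-0.     -0.     -0.0399]
d [ 0.1071 -0.0052  0.1269] turn [-0.     -0.     -0.0399]
```

>>> move_arm(deltas=[0.022,-0.0015,0.05,0,0,-0.04,0.3,0.022,-0.0015,0.1,0,0,-0.04,0.3,0.022,-0.0015,0.122,0,0,-0.04,0.3,0.022,-0.0015,0.127,0,0,-0.04,0.3,0.022,-0.0015,0.127,0,0,-0.04,0.3])

```text
t: 5.22
tool_pos: [0.5408, -0.0978, 0.0129]
orientation: [-2.31, -2.129, -0.0]
force: [0.3, -0.1, -1.6]
opening: 0.0451
gripper_force: 49.9
```

>>> move_arm(deltas=[0.015,-0.0005,0,0,0,0,0.3,0.03,-0.0012,0,0,0,0,0.3,0.045,-0.0018,0,0,0,0,0.3,0.06,-0.0025,0,0,0,0,0.3,0.075,-0.003,0,0,0,0,0.3,0.085,-0.0035,0,0,0,0,0.3,0.085,-0.0035,0,0,0,0,0.3,0.085,-0.0035,0,0,0,0,0.3])

```text
t: 6.22
tool_pos: [0.5441, -0.0129, 0.0126]
orientation: [2.309, 2.13, -0.0]
force: [-0.2, -0.1, -1.6]
opening: 0.045
gripper_force: 50.0
```

>>> move_arm(deltas=[0,0.0035,0,0,0,0,0.3,0,0.0035,0,0,0,0,0.3,0,0.0035,0.0005,0,0,0,0.62,0,0.0035,0.0005,0,0,0,0.62,0,0.0035,0.0005,0,0,0,0.62,0,0.0035,-0.05,0,0,0,0.62,0,0.0035,-0.1,0,0,0,0.62,-0.03,0.0035,-0.13,0,0,0,0.0,-0.03,0.0035,-0.13,0,0,0,0.0,-0.03,0.0035,-0.13,0,0,0,0.0,-0.03,0.0035,-0.13,0,0,0,0.0])

```text
t: 7.6
tool_pos: [0.544, -0.0421, 0.1407]
orientation: [-2.307, -2.128, 0.003]
force: [-0.2, 0.9, 0.6]
opening: 0.0221
gripper_force: 0.0
```

Run:
```python
from h import *
np.set_printoptions(precision=4,suppress=True)
s,im,d=snap("wrist"); save("w3.png",im); brass("wrist",s,im,.006)
P=cloud("wrist",s,d)
print(s["tool_pos"],s["orientation"],s["opening"],s["force"])
Z=P[...,2]
k=((Z>.05)&(Z<.066)).astype(np.uint8); n,l,st,c=cv2.connectedComponentsWithStats(k)
for i in range(1,n):
    if st[i,4]>150: print(st[i],c[i],np.nanmean(P[l==i],0),cv2.minAreaRect((P[l==i][:,:2]*1000).astype(np.float32)))
```

```text
brass [ 294  185   53   28 1437] c 547.4 -12.3 size 23.6 45.2 axis 175.4
brass [   97   390   433    53 12632] c 521.2 -242.4 size 67.0 467.9 axis 175.6
[ 0.544  -0.0421  0.1407] [-2.307  -2.1284  0.0027] 0.022084959104877466 [-0.2045  0.8894  0.5856]
[   51   100   302    85 14710] [201.8545 134.6377] [0.4715 0.0456 0.0584] ((471.52093505859375, 39.77363204956055), (55.554588317871094, 203.80459594726562), 85.60253143310547)
[189 243  33  31 803] [204.7833 258.208 ] [ 0.4602 -0.0404  0.0629] ((459.6239013671875, -41.0305290222168), (22.672122955322266, 23.03750228881836), 78.82138061523438)
```

View pics/w3.png

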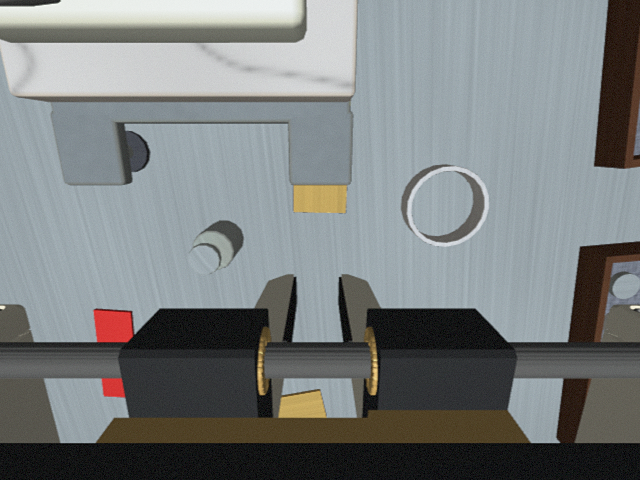

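The shim lies under the lug (rear end showing at (320,198)). Its centre is about 2 mm short of the foot's centre, aligned sideways, and the stand has not moved. Now a gentle press to measure what gap is left.

```bash
python3 -c "
from h import *
delta((.5507,.0274,.076),85.5)"
```

```text
d [0.0699 0.0012 0.0648] turn [-0.003  -0.0004 -0.0019]
```

>>> move_arm(deltas=[0.05,0.001,0.01,0,0,0,0,0.07,0.001,0.04,0,0,0,0,0.07,0.001,0.06,0,0,0,0,0.07,0.001,0.065,0,0,0,0,0.07,0.001,0.067,0,0,0,0,0.07,0.001,0.067,0,0,0,0,0.07,0.001,0.067,0,0,0,0])

```text
t: 8.52
tool_pos: [0.5525, 0.0263, 0.0766]
orientation: [2.309, 2.128, 0.002]
force: [0.2, -0.6, -0.3]
opening: 0.0007
gripper_force: 0.0
```

>>> move_arm(deltas=[0,0,0.002,0,0,0,0,0,0,0.002,0,0,0,0])

```text
t: 8.78
tool_pos: [0.5517, 0.0267, 0.0736]
orientation: [-2.31, -2.13, 0.0]
force: [0.2, 0.0, -0.4]
opening: 0.0002
gripper_force: 0.0
```

>>> move_arm(deltas=[0,0,0.001,0,0,0,0,0,0,0.001,0,0,0,0])

```text
t: 9.02
tool_pos: [0.5517, 0.0268, 0.0725]
orientation: [-2.309, -2.13, 0.0]
force: [0.4, 0.2, -1.0]
opening: 0.0001
gripper_force: 0.0
```

>>> move_arm(deltas=[0,0,0.001,0,0,0,0,0,0,0.001,0,0,0,0])

```text
t: 9.28
tool_pos: [0.5517, 0.0268, 0.0715]
orientation: [-2.309, -2.13, 0.0]
force: [-0.1, 0.3, -0.0]
opening: 0.0005
gripper_force: 0.0
```

>>> move_arm(deltas=[0,0,0.001,0,0,0,0,0,0,0.001,0,0,0,0])

```text
t: 9.52
tool_pos: [0.5517, 0.0267, 0.0705]
orientation: [-2.31, -2.13, 0.0]
force: [-0.3, 0.7, 0.7]
opening: 0.0
gripper_force: 0.0
```

>>> move_arm(deltas=[0,0,0.001,0,0,0,0,0,0,0.001,0,0,0,0])

```text
t: 9.78
tool_pos: [0.5517, 0.0267, 0.0695]
orientation: [-2.309, -2.13, 0.0]
force: [0.1, -0.7, -0.1]
opening: 0.0006
gripper_force: 0.0
```

>>> move_arm(deltas=[0,0,0.0005,0,0,0,0,0,0,0.0005,0,0,0,0])

```text
t: 10.02
tool_pos: [0.5518, 0.0267, 0.0691]
orientation: [-2.31, -2.13, 0.0]
force: [-0.1, 0.6, -0.1]
opening: 0.0
gripper_force: 0.2
```

>>> move_arm(deltas=[0,0,0.0005,0,0,0,0,0,0,0.0005,0,0,0,0])

```text
t: 10.28
tool_pos: [0.5519, 0.0266, 0.0687]
orientation: [2.309, 2.129, 0.0]
force: [-0.4, -0.5, 1.0]
opening: 0.0003
gripper_force: 0.5
```

>>> move_arm(deltas=[0,0,0.0005,0,0,0,0,0,0,0.0005,0,0,0,0])

```text
t: 10.52
tool_pos: [0.552, 0.0266, 0.0683]
orientation: [2.309, 2.129, 0.0]
force: [2.0, -0.7, 1.7]
opening: 0.0008
gripper_force: 0.8
```

>>> move_arm(deltas=[0,0,0.0005,0,0,0,0,0,0,0.0005,0,0,0,0])

```text
t: 10.78
tool_pos: [0.552, 0.0267, 0.0678]
orientation: [2.309, 2.129, 0.001]
force: [1.2, -1.8, 2.0]
opening: 0.0007
gripper_force: 1.0
```

>>> move_arm(deltas=[0,0,0.0005,0,0,0,0,0,0,0.0005,0,0,0,0])

```text
t: 11.02
tool_pos: [0.5519, 0.0267, 0.0673]
orientation: [2.309, 2.13, 0.0]
force: [1.4, -0.9, 3.0]
opening: 0.0005
gripper_force: 1.2
```

>>> move_arm(deltas=[0,0,0.001,0,0,0,0,0,0,0.001,0,0,0,0])

```text
t: 11.28
tool_pos: [0.5518, 0.0268, 0.0661]
orientation: [2.31, 2.13, 0.0]
force: [0.5, -0.3, 2.1]
opening: 0.0005
gripper_force: 1.3
```

>>> move_arm(deltas=[0,0,0.001,0,0,0,0,0,0,0.001,0,0,0,0])

```text
t: 11.52
tool_pos: [0.5518, 0.0268, 0.0651]
orientation: [-2.309, -2.13, -0.0]
force: [0.4, -1.2, 2.5]
opening: 0.0005
gripper_force: 1.4
```

>>> move_arm(deltas=[0,0,0.0005,0,0,0,0,0,0,0.0005,0,0,0,0])

```text
t: 11.78
tool_pos: [0.5519, 0.0268, 0.0649]
orientation: [2.309, 2.13, 0.0]
force: [0.9, -1.0, 4.9]
opening: 0.0004
gripper_force: 2.4
```

>>> move_arm(deltas=[0,0,0.0005,0,0,0,0,0,0,0.0005,0,0,0,0])

```text
t: 12.02
tool_pos: [0.5519, 0.0267, 0.0648]
orientation: [2.309, 2.13, 0.0]
force: [-2.2, -2.3, 8.5]
opening: 0.0004
gripper_force: 4.2
```

>>> move_arm(deltas=[0,0,0.0005,0,0,0,0,0,0,0.0005,0,0,0,0])

```text
t: 12.28
tool_pos: [0.5519, 0.0267, 0.0647]
orientation: [2.309, 2.13, 0.0]
force: [-2.3, -1.6, 12.7]
opening: 0.0006
gripper_force: 6.0
```

>>> move_arm(deltas=[0,0,0.0005,0,0,0,0,0,0,0.0005,0,0,0,0])

```text
t: 12.52
tool_pos: [0.5519, 0.0267, 0.0646]
orientation: [2.309, 2.13, 0.0]
force: [-4.7, -1.3, 15.3]
opening: 0.0006
gripper_force: 7.9
```

>>> move_arm(deltas=[0,0,0.0005,0,0,0,0,0,0,0.0005,0,0,0,0])

```text
t: 12.78
tool_pos: [0.552, 0.0267, 0.0646]
orientation: [2.309, 2.13, 0.0]
force: [-6.3, -0.8, 19.2]
opening: 0.0007
gripper_force: 9.8
```

>>> move_arm(deltas=[0,0,0.0005,0,0,0,0,0,0,0.0005,0,0,0,0])

```text
t: 13.02
tool_pos: [0.552, 0.0267, 0.0646]
orientation: [2.309, 2.13, 0.0]
force: [-9.3, -1.9, 24.5]
opening: 0.0001
gripper_force: 11.7
```

Contact came at 0.069 and the foot landed at 0.0648. That is about 4.3 mm of sink, so about 4.6 mm left and a total gap of about 10.6 mm. The thin shim is the right second one.

```bash
python3 -c "
from h import *
delta((.4469,-.2417,.08),7.3)"
```

```text
d [-0.276  -0.0831 -0.0154] turn [ 3.0000e-04 -1.0000e-04  1.3626e+00]
```

>>> move_arm(deltas=[0,0,-0.01,0,0,0,0,0,0,-0.05,0,0,0,0,-0.05,0,-0.09,0,0,0,0,-0.11,0,-0.09,0,0,0.18,0,-0.276,-0.083,-0.08,0,0,1.362,0.55,-0.276,-0.083,-0.08,0,0,1.362,0.55,-0.276,-0.083,-0.08,0,0,1.362,0.55,-0.276,-0.083,-0.08,0,0,1.362,0.55,-0.276,-0.083,-0.06,0,0,1.362,0.55,-0.276,-0.083,-0.03,0,0,1.362,0.55,-0.276,-0.083,-0.018,0,0,1.362,0.55,-0.276,-0.083,-0.018,0,0,1.362,0.55])

```text
t: 14.52
tool_pos: [0.4453, -0.2405, 0.0783]
orientation: [-3.132, -0.201, 0.005]
force: [-0.6, 0.2, -0.0]
opening: 0.0511
gripper_force: 0.0
```

Run:
```python
from h import *
s,im,d=snap("wrist"); save("w4.png",im); brass("wrist",s,im,.004)
print(s["tool_pos"],s["orientation"],s["opening"],s["force"])
delta((.4469,-.2417,.0125),7.3)
```

```text
brass [ 292  121   55  145 7527] c 484.1 -235.8 size 99.2 35.6 axis 7.2
brass [ 600  167   40   74 1520] c 502.5 -443.1 size 52.5 26.2 axis 22.1
brass [189 327  25  69 882] c 341.0 -159.1 size 17.7 64.8 axis 178.5
brass [421 327  26  69 866] c 365.5 -343.7 size 64.5 17.2 axis 17.4
brass [  173   410   435    33 11572] c 298.6 -321.1 size 33.5 373.1 axis 97.6
[ 0.44528189 -0.24052667  0.07833425] [-3.13242369 -0.20129129  0.00497318] 0.051101284281304324 [-0.55374366  0.21240863 -0.02007296]
d [0.0008 0.0009 0.067 ] turn [-0.0015  0.0015  0.0019]
```

>>> move_arm(deltas=[0.001,0,0.04,0,0,0,0.55,0.001,0,0.062,0,0,0,0.55,0.001,0,0.066,0,0,0,0.55,0.001,0,0.066,0,0,0,0.55])

```text
t: 15.08
tool_pos: [0.4483, -0.2418, 0.0151]
orientation: [3.135, 0.202, 0.001]
force: [0.5, 0.3, 0.4]
opening: 0.0513
gripper_force: 0.0
```

>>> move_arm(deltas=[-0.0015,0,0.0027,0,0,0,0.55,-0.0015,0,0.0027,0,0,0,0.55,-0.0015,0,0.0027,0,0,0,0.2,-0.0015,0,0.0027,0,0,0,0.2,-0.0015,0,0.0027,0,0,0,0.2,-0.0015,0,0.0027,0,0,0,0.2], squeeze=40)

```text
t: 15.82
tool_pos: [0.4464, -0.2418, 0.0117]
orientation: [3.135, 0.201, 0.0]
force: [-0.8, 0.6, 2.8]
opening: 0.0353
gripper_force: 40.0
```

```bash
python3 -c "
from h import *
delta((.540,-.100,.13),85.4)"
```

```text
d [ 0.111  -0.1287 -0.1183] turn [ 3.0000e-04 -0.0000e+00 -1.3627e+00]
```

>>> move_arm(deltas=[0,0,-0.05,0,0,0,0.2,0,0,-0.11,0,0,0,0.2,0.111,-0.129,-0.118,0,0,-1.363,0.2,0.111,-0.129,-0.118,0,0,-1.363,0.2,0.111,-0.129,-0.118,0,0,-1.363,0.2,0.111,-0.129,-0.118,0,0,-1.363,0.2,0.111,-0.129,-0.118,0,0,-1.363,0.2,0.111,-0.129,-0.118,0,0,-1.363,0.2,0.111,-0.129,-0.118,0,0,-1.363,0.2,0.111,-0.129,-0.118,0,0,-1.363,0.2,0.111,-0.129,-0.118,0,0,-1.363,0.2,0.111,-0.129,-0.118,0,0,-1.363,0.2])

```text
t: 17.32
tool_pos: [0.5397, -0.0996, 0.1292]
orientation: [-2.31, -2.129, 0.0]
force: [0.2, 0.2, -1.2]
opening: 0.0348
gripper_force: 40.0
```

Run:
```python
from h import *
s,im,d=snap("wrist"); save("w5.png",im)
print(s["tool_pos"],s["force"]); z=s["tool_pos"][2]-.0117
brass("wrist",s,im,z+.004); 
delta((.5402,-.0980,.0182),85.4)
print(robot.read_state()["tool_pos"])
```

```text
[ 0.5397153  -0.0995548   0.12917397] [ 0.19591621  0.22943285 -1.16953256]
brass [  278    97    77   214 15166] c 542.4 -56.6 size 106.5 36.0 axis 85.6
brass [  130   410   434    33 11546] c 549.6 -187.9 size 23.7 264.0 axis 175.4
d [0.0016 0.0003 0.1111] turn [-0.0003 -0.     -0.0008]
[ 0.53976953 -0.0995708   0.12926147]
```

View pics/w5.png

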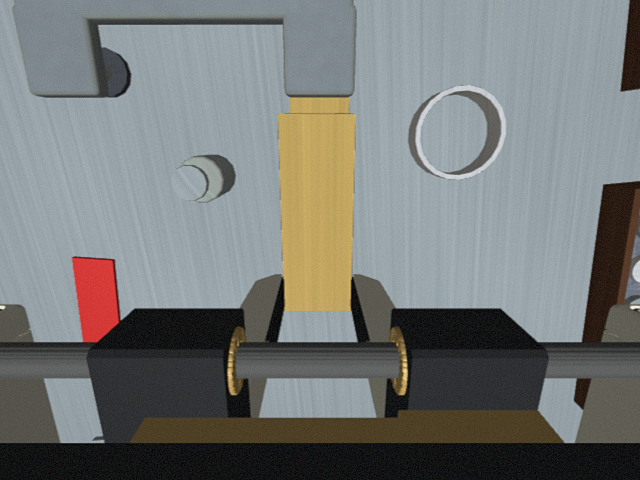

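The thin shim is held straight, with the lower shim's tail showing at (320,104) just ahead of it. I lower its nose onto the tail and then slide it in.

>>> move_arm(deltas=[0,0.001,0.05,0,0,0,0.2,0,0.001,0.09,0,0,0,0.2,0,0.001,0.107,0,0,0,0.2,0,0.001,0.109,0,0,0,0.2,0,0.001,0.109,0,0,0,0.2])

```text
t: 18.0
tool_pos: [0.5421, -0.1001, 0.022]
orientation: [2.307, 2.129, 0.002]
force: [1.0, 0.2, -0.9]
opening: 0.0346
gripper_force: 40.0
```

>>> move_arm(deltas=[0,0,0.001,0,0,0,0.2,0,0,0.001,0,0,0,0.2])

```text
t: 18.25
tool_pos: [0.5417, -0.0999, 0.0206]
orientation: [2.307, 2.13, 0.002]
force: [-0.0, -0.5, -0.0]
opening: 0.0348
gripper_force: 40.0
```

>>> move_arm(deltas=[0,0,0.001,0,0,0,0.2,0,0,0.001,0,0,0,0.2], squeeze=20)

```text
t: 18.5
tool_pos: [0.5409, -0.0997, 0.0185]
orientation: [2.308, 2.131, 0.0]
force: [0.3, 0.5, -1.1]
opening: 0.0354
gripper_force: 20.0
```

>>> move_arm(deltas=[0,0,0.0006,0,0,0,0.2,0,0,0.0006,0,0,0,0.2])

```text
t: 18.75
tool_pos: [0.5409, -0.0997, 0.0178]
orientation: [-2.309, -2.131, -0.0]
force: [0.5, 0.4, -1.0]
opening: 0.0351
gripper_force: 20.0
```

>>> move_arm(deltas=[0.01,0,0,0,0,0,0.2,0.02,0,0,0,0,0,0.2,0.028,0,0,0,0,0,0.2,0.028,0,0,0,0,0,0.2])

```text
t: 19.25
tool_pos: [0.5431, -0.0708, 0.0178]
orientation: [-2.307, -2.132, -0.0]
force: [-0.4, -0.1, -1.4]
opening: 0.0356
gripper_force: 20.0
```

>>> move_arm(deltas=[0.012,0,0,0,0,0,0.2,0.024,0,0,0,0,0,0.2,0.036,0,0,0,0,0,0.2,0.048,0,0,0,0,0,0.2,0.058,0,0,0,0,0,0.2,0.058,0,0,0,0,0,0.2])

```text
t: 20.0
tool_pos: [0.5477, -0.013, 0.0178]
orientation: [-2.307, -2.132, -0.0]
force: [-0.5, 0.6, -0.8]
opening: 0.0354
gripper_force: 20.0
```

>>> move_arm(deltas=[0,0,0,0,0,0,0.5,0,0,0,0,0,0,0.5,0,0,0,0,0,0,0.5,0,0,-0.05,0,0,0,0.5,0,0,-0.1,0,0,0,0.5,-0.03,0,-0.125,0,0,0,0.0,-0.03,0,-0.125,0,0,0,0.0,-0.03,0,-0.125,0,0,0,0.0])

```text
t: 21.0
tool_pos: [0.5448, -0.0437, 0.1419]
orientation: [-2.309, -2.129, 0.001]
force: [-1.2, -0.3, -0.2]
opening: 0.0209
gripper_force: 0.0
```

Run:
```python
from h import *
s,im,d=snap("wrist"); save("w6.png",im[60:360,40:600])
P=cloud("wrist",s,d); Z=P[...,2]
print(s["tool_pos"],s["force"],s["opening"]); brass("wrist",s,im,.010)
k=((Z>.05)&(Z<.066)).astype(np.uint8); n,l,st,c=cv2.connectedComponentsWithStats(k)
for i in range(1,n):
    if st[i,4]>500: print(np.nanmean(P[l==i],0),cv2.minAreaRect((P[l==i][:,:2]*1000).astype(np.float32)))
delta((.5507,.0274,.074),85.4)
```

```text
[ 0.54480542 -0.04368464  0.14189111] [-1.18661365 -0.26454762 -0.24786633] 0.02090365171422999
brass [ 292  183   53   28 1455] c 547.1 -11.6 size 23.3 44.9 axis 175.4
brass [   93   410   434    33 11520] c 518.3 -253.5 size 41.7 464.5 axis 175.5
[0.47112651 0.0455273  0.05848852] ((471.3021240234375, 39.29301071166992), (55.86543273925781, 204.04107666015625), 85.7926254272461)
[ 0.46018714 -0.04057658  0.06295282] ((459.397216796875, -41.2637825012207), (23.523155212402344, 23.188610076904297), 39.721195220947266)
d [0.071  0.0007 0.0673] turn [-0.0024 -0.0005 -0.    ]
```

View pics/w6.png

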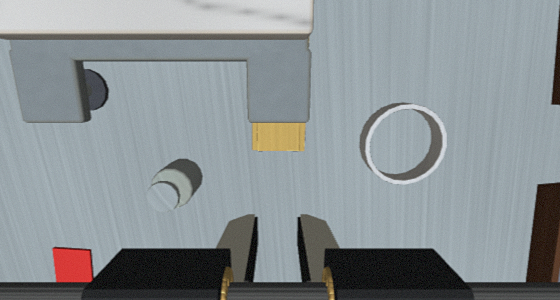

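Both shim tails show under the lug at (279,137), and the stand, weight and ring are unmoved. Now the press test.

>>> move_arm(deltas=[0.05,0.001,0.01,0,0,0,0,0.071,0.001,0.04,0,0,0,0,0.071,0.001,0.062,0,0,0,0,0.071,0.001,0.069,0,0,0,0,0.071,0.001,0.07,0,0,0,0,0.071,0.001,0.07,0,0,0,0,0.071,0.001,0.07,0,0,0,0])

```text
t: 21.92
tool_pos: [0.5528, 0.0266, 0.0739]
orientation: [2.308, 2.129, 0.002]
force: [-0.3, -0.4, -0.8]
opening: 0.0003
gripper_force: 0.0
```

>>> move_arm(deltas=[0,0,0.001,0,0,0,0,0,0,0.001,0,0,0,0])

```text
t: 22.18
tool_pos: [0.5521, 0.0268, 0.0721]
orientation: [2.309, 2.13, 0.0]
force: [-0.3, 0.3, -0.4]
opening: 0.0005
gripper_force: 0.0
```

>>> move_arm(deltas=[0,0,0.0005,0,0,0,0,0,0,0.0005,0,0,0,0])

```text
t: 22.42
tool_pos: [0.552, 0.0268, 0.0713]
orientation: [-2.308, -2.131, 0.0]
force: [0.6, 0.3, 1.0]
opening: 0.0005
gripper_force: 0.0
```

>>> move_arm(deltas=[0,0,0.0005,0,0,0,0,0,0,0.0005,0,0,0,0])

```text
t: 22.68
tool_pos: [0.552, 0.0268, 0.0708]
orientation: [-2.308, -2.131, 0.0]
force: [-0.1, 0.3, -0.4]
opening: 0.0007
gripper_force: 0.0
```

>>> move_arm(deltas=[0,0,0.002,0,0,0,0,0,0,0.002,0,0,0,0])

```text
t: 22.92
tool_pos: [0.552, 0.0269, 0.0688]
orientation: [-2.308, -2.131, -0.0]
force: [-0.2, 0.3, 0.5]
opening: 0.0007
gripper_force: 0.3
```

>>> move_arm(deltas=[0,0,0.0007,0,0,0,0,0,0,0.0007,0,0,0,0])

```text
t: 23.18
tool_pos: [0.5521, 0.0268, 0.0686]
orientation: [2.308, 2.131, 0.0]
force: [-2.2, -0.2, 5.4]
opening: 0.0004
gripper_force: 2.5
```

>>> move_arm(deltas=[0,0,0.0005,0,0,0,0,0,0,0.0005,0,0,0,0])

```text
t: 23.42
tool_pos: [0.5521, 0.0268, 0.0685]
orientation: [2.308, 2.131, 0.0]
force: [-4.6, 0.3, 9.6]
opening: 0.0008
gripper_force: 4.7
```

The lug stands firm at 0.0685. I hold at about 12 N, then let go.

>>> move_arm(deltas=[0,0,0.0003,0,0,0,0,0,0,0.0003,0,0,0,0,0,0,0.0003,0,0,0,0,0,0,0.0003,0,0,0,0,0,0,0.0003,0,0,0,0,0,0,0.0003,0,0,0,0,0,0,0.0003,0,0,0,0,0,0,0.0003,0,0,0,0])

```text
t: 24.42
tool_pos: [0.5522, 0.0268, 0.0685]
orientation: [2.308, 2.131, 0.0]
force: [-6.1, 0.3, 11.6]
opening: 0.0005
gripper_force: 5.9
```

>>> move_arm(deltas=[0,0,-0.002,0,0,0,0,0,0,-0.01,0,0,0,0,0,0,-0.05,0,0,0,0,0,0,-0.1,0,0,0,0,-0.06,0,-0.12,0,0,0,0,-0.12,0,-0.12,0,0,0,0,-0.12,0,-0.12,0,0,0,0,-0.12,0,-0.12,0,0,0,0])

```text
t: 25.42
tool_pos: [0.5423, -0.0927, 0.1873]
orientation: [-2.309, -2.129, -0.0]
force: [-0.2, 0.7, -0.6]
opening: 0.0006
gripper_force: 0.0
```

Run:
```python
from h import *
s,im,d=snap("wrist"); print(s["tool_pos"],s["force"]); brass("wrist",s,im,.010)
P=cloud("wrist",s,d); Z=P[...,2]
k=((Z>.05)&(Z<.066)).astype(np.uint8); n,l,st,c=cv2.connectedComponentsWithStats(k)
for i in range(1,n):
    if st[i,4]>500: print(np.nanmean(P[l==i],0),cv2.minAreaRect((P[l==i][:,:2]*1000).astype(np.float32)))
s,a,d=snap("scene"); save("sc2.png",cv2.resize(a[130:280,220:420],None,fx=4,fy=4))
```

```text
[ 0.54227993 -0.09271185  0.1872628 ] [-0.1843537   0.68992353 -0.58751375]
brass [ 293  115   48   37 1715] c 547.6 -7.4 size 32.5 44.8 axis 175.3
brass [   38   410   434    33 11516] c 442.9 -342.0 size 48.2 537.9 axis 175.4
[0.47153175 0.04599539 0.05851158] ((471.54681396484375, 39.7894172668457), (56.63545227050781, 203.8828887939453), 85.56342315673828)
[ 0.45994413 -0.04125641  0.0631095 ] ((459.4517517089844, -41.447166442871094), (23.152530670166016, 22.955474853515625), 81.28813934326172)
```

View pics/sc2.png

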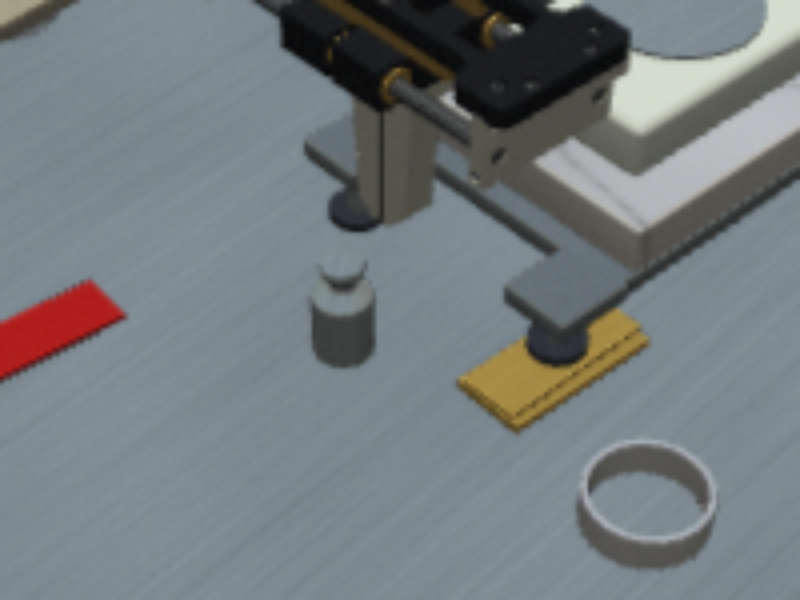

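The foot at (558,340) stands centred on the two stacked shims, and the stand, weight and ring have not moved.

```bash
python3 -c "
from plant import robot
print(robot.close_job())"
```

```text
the job is handed in; nothing more can be done
None
```

The short foot now sits over a thick and a thin brass shim (gap about 10.6 mm, 10 mm filled); the corner stood firm under about 12 N, I let go, nothing near it had moved, and the job is handed in.

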